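Put the washed tasting ware up to dry

TASK

Put the washed tasting ware up to dry: turn the blue and the yellow beaker, which lie on the counter, upside down over the pegs of the stands of their own colour, rims fully down on the coloured discs, and take the wooden board out of its grey slot and lean it on its long edge in the dark rest, foot between the raised lip and the two posts, top tilted back against both posts, roughly centred and square. Let go of everything, drop nothing, and leave the red beaker, the cheeses and the other things on the counter where they stand.

Things in the scene. Friction and masses are not known exactly. Their poses are not given: they have to be found in the camera images.
- blue_beaker: Blue octagonal hollow beaker, 62 mm across flats, 110 mm long, walls 4 mm, end closed by a 6 mm base, inside 54 mm across flats; 0.13 to 0.25 kg. At the start it lies on a flat on the table. Origin: on its axis at half length (31 mm above the table at the start); x along the axis towards the open mouth, y and z across flats, z up at the start.
- yellow_beaker: Yellow, otherwise as the blue beaker, with the same axes: octagonal hollow beaker, 62 mm across flats, 110 mm long, walls 4 mm, end closed by a 6 mm base, inside 54 mm across flats; 0.13 to 0.25 kg. Lies on its side at the start.
- blue_beaker_mouth (a point): Centre of the blue beaker's open mouth, 55 mm along x from its origin.
- yellow_beaker_mouth (a point): Centre of the yellow beaker's open mouth, 55 mm along x from its origin.
- blue_stand: fixed drying stand: blue disc 90 mm across and 12 mm thick with a plain metal peg 40 mm in diameter on its centre, tapering to 22 mm at its tip, 92 mm above the disc's underside. Origin: centre of the disc's underside, on the tray's top 6 mm above the table; z up the peg. A beaker on it rests its rim on the disc's top, 12 mm above the origin, round the peg.
- yellow_stand: fixed drying stand: yellow disc 90 mm across and 12 mm thick with a plain metal peg 40 mm in diameter on its centre, tapering to 22 mm at its tip, 92 mm above the disc's underside. Origin: centre of the disc's underside, on the tray's top 6 mm above the table; z up the peg. 
- red_stand: fixed drying stand: red disc 90 mm across and 12 mm thick with a plain metal peg 40 mm in diameter on its centre, tapering to 22 mm at its tip, 92 mm above the disc's underside. Origin: centre of the disc's underside, on the tray's top 6 mm above the table; z up the peg. It already carries the red beaker.
- red_beaker: Red beaker, as big as the others, already upside down on the red stand: leave it. Origin at half length, z up to its closed end.
- drip_tray: Fixed flat steel tray 110 x 350 x 6 mm under the three stands, which stand in a row about 115 mm apart along its long axis in any order. Origin: centre of its underside; y along its length, x away from the robot.
- board: Rectangular wooden board 150 x 100 x 14 mm with two dark stripes, 0.14 to 0.28 kg, standing on a long edge in the grey slot. Origin: its middle; x through the 14 mm thickness, y along the 150 mm, z up along the 100 mm at the start.
- wash_slot: Fixed grey slot holder 90 x 100 mm: base 6 mm thick, two walls up to 30 mm above the table, 19 mm apart, along its y. The board stands in it, its lower edge 6 mm above the table. Origin: centre of its underside.
- board_rest: Fixed dark rest: plate 90 (x) x 170 (y) x 8 mm; two posts 10 mm thick at x = -35, y = +-42 mm, tops 88 mm above the table; a lip along y, inner face at x = +22 mm, 18 mm above the table. The board's foot stands on the plate between lip and posts, its top leans towards -x (the robot side) onto the posts. Origin: centre of its underside.
- jar: Bystander: amber jar, 60 mm across, 85 mm high. Origin: centre of its underside.
- lighthouse: Bystander: red and white toy lighthouse, foot 76 mm across, 142 mm high. Origin: centre of its underside.
- edam: Bystander: small red waxed cheese, 106 mm across, 80 mm high. Origin: centre of its underside.
- cheese_block: Bystander: yellow cheese block 90 x 70 x 60 mm high. Origin: centre of its underside.
- tall_cheese: Bystander: yellow cheese block 90 x 80 x 100 mm high. Origin: centre of its underside.
- tasting_bowl: Bystander: terracotta bowl, 90 mm across, 40 mm high. Origin: centre of its underside.
Not all that is in view belongs to the job. What is shaped like the yellow_beaker but turquoise is not meant.

How it is judged (in metres and radians):
At the end, for the whole second after the job is handed in: Each beaker upside down (5 deg) on its colour's stand, mouth within 13 mm of the peg axis, rim within 5 mm of the disc; board in the rest on a long edge, leaning 7 to 31 deg, middle within 30 mm of the rest's y centre and x -50 to 15, z 45 to 68 mm, within 11 deg of square; all released, still (horizontal distance between blue_beaker_mouth and blue_stand below 0.013 m and z of blue_beaker_mouth in the frame of blue_stand below 0.017 m and angle between each of blue_beaker, yellow_beaker's own x axis and vertical above 3.04 rad and linear speed of each of blue_beaker, yellow_beaker, board below 0.03 m/s and angular speed of each of blue_beaker, yellow_beaker, board below 0.2 rad/s and horizontal distance between yellow_beaker_mouth and yellow_stand below 0.013 m and z of yellow_beaker_mouth in the frame of yellow_stand below 0.017 m and x of board in the frame of board_rest between -0.05 and 0.015 m and y of board in the frame of board_rest between -0.03 and 0.03 m and z of board in the frame of board_rest between 0.045 and 0.068 m and angle between the z axis of board and the z axis of board_rest, either way round between 0.12 and 0.55 rad and angle between the y axis of board and the y axis of board_rest, either way round below 0.2 rad); the robot touches nothing.
It fails at once if a thing to be left alone (red beaker, jar, lighthouse, cheeses, bowl) is shifted by more than 25 mm (distance of any of red_beaker, jar, lighthouse, edam, cheese_block, tall_cheese, tasting_bowl from where it was at the start of the episode above 0.025 m).
It fails at once if a thing to be left alone is tipped by more than 20 degrees (angle between any of red_beaker, jar, lighthouse, edam, cheese_block, tall_cheese, tasting_bowl's own z axis and vertical above 0.35 rad).
It fails at once if a beaker or the board is dropped or thrown (faster than 0.8 m/s with no finger on it) ((contact force between blue_beaker and the fingers below 0.02 N and linear speed of blue_beaker above 0.8 m/s) or (contact force between yellow_beaker and the fingers below 0.02 N and linear speed of yellow_beaker above 0.8 m/s) or (contact force between board and the fingers below 0.02 N and linear speed of board above 0.8 m/s)).
It also fails if it takes over 72 s, if anything falls off the work surface, if the arm or the gripper's body presses on something with over 40 N, if the wrist force passes 120 N, or if a joint passes its speed limit or range.

ROBOT

A 7-joint arm with a two-finger parallel gripper is mounted at the origin on the work surface. World frame = base frame: x ahead of the robot, y to its left, z up, the work surface at z = 0. Lengths are in m, angles in degrees, forces in N, time in s.
With the tool pointing down it reaches from about 0.425 to 0.875 m from the base axis. Payload 4.7 kg.
Tool frame: the origin (TCP) lies at the centre of the arm's flange, where the gripper is bolted on; the fingertips stand 182 mm ahead of it and the grasp point (between the pads) lies 164 mm ahead of it; z points along the fingers, y is the line along which they close (so a half turn about z gives the same grasp; the last joint's range is limited). The gripper opens to 87 mm and grips with 3 to 60 N. Pads are 19 mm wide; open, the fingers measure 117 mm over their backs; the gripper's body (75 mm by 190 mm) begins 51 mm behind the grasp point.
Start: joints at [-74.88, 18.392, -4.016, 83.108, 1.295, 78.541, -3.26], TCP at [0.161, 0.63, 0.405] pointing down, gripper open.
Joint ranges: [-163.93, 163.93], [-17.29, 119.83], [-79.2, 71.16], [3.27, 140.29], [-89.18, 269.18], [5.43, 117.66], [-154.24, 154.24]. Speed limits (degrees/s): [147.25, 147.25, 180, 180, 180, 180, 180].

INTERFACE

Orientations are given as [roll, pitch, yaw] about the fixed x, y, z axes, in that order (R = Rz(yaw) Ry(pitch) Rx(roll)).
In Python, from cell import env gives the robot as it stands. The module is installed in compiled form; this text tells all that it offers.
- The arm moves only by the tool step_arm, never from a script. Its argument "steps" is one flat list of numbers, 5 for each row, row after row: the opening, from 0 (shut) to 1 (fully open), then the shift along the tool's x, y, z in mm, then the turn about the tool's z in degrees. In form: [grip, dx, dy, dz, roll, grip, dx, dy, dz, roll, ...]. A call has 1 to 12 rows; each row shifts and turns the commanded pose from where the row before left it, along the tool's axes as they then stand; what a row does not reach is not made up. A row lasts 1/8 s, in which the tool goes at most 62.5 mm and 10.7 degrees, less where a joint would pass 70% of its speed; a pose out of reach is approached as far as the arm can. A call with a gripper value outside its range is refused whole. The fingers move at their own pace and stop on an object; "grip_force" is the grip in N (left out, the last holds). Time passes only in rows, so rows that do not move let the fingers close. It gives the time, the measured TCP pose, the force, the opening and the grip force at its end, in the units of the state.
- env.get_obs(): the state, without advancing time (a new reading comes with each control period).
- env.read_camera(name): name is "scene" or "top"; returns a dict with "image" (480x640x3 uint8, red, green, blue), "camera_matrix" (3x3 intrinsics, pixels), "distortion" ([k1, k2, p1, p2, k3] as OpenCV has them; the pictures are not rectified), "R" (3x3) and "t" (3): a world point X has camera coordinates R X + t. Camera axes: x right, y down, z forward; pixel columns grow to the right and rows downward; lengths in m; the calibration is good to about 2 mm. A picture is of the moment at which its call begins. There is no depth.
- env.sign_off(): hands the job in; it is judged then, once.
The state is a dict: "time_s": time; "qpos": joint angles; "joint_velocities": joint speeds; "effort": joint torques, N m; "tool_pos": TCP position; "tool_rot": TCP orientation; "force": force on the tool from outside, world axes, zero at the start; "wrist_torque": the same for the moment, N m; "grip_width": finger opening in m; "grasp_force": force on a finger pad.
Only numpy, scipy, OpenCV 4.12 (cv2) and the standard library are available. Lean on these libraries where they do the work, as an engineer would, in place of code of your own. Each camera call takes 0.05 s, during which the arm holds its last target. There are 200 camera calls.

## Working session

There is one attempt and no reset: what is moved stays moved. The work goes in short steps, Python scripts to look and compute and a tool call to move; the robot and the scene stay as the last step left them, time stands still between calls to the robot, and variables do not carry over. Pictures are saved under pics/ and viewed, at most 10 in all, crops included, and the job is handed in when it is done.

Besides the shell and the picture viewer there is one more tool, called after "Request:" as a command line: name --argument value ..., lists and objects as JSON in quotes. step_arm: Moves the arm, as the interface text tells. Its arguments: {"type":"object","properties":{"steps":{"type":"array","items":{"type":"number"}},"grip_force":{"type":"number"}},"required":["steps"]}

```bash
mkdir -p pics; python3 - <<'E'
from cell import env
import cv2,numpy as np
for n in("scene","top"):
    c=env.read_camera(n); cv2.imwrite(f"pics/{n}0.png",c["image"][:,:,::-1])
    print(n,c["camera_matrix"].tolist(),c["distortion"],c["R"].tolist(),c["t"])
o=env.get_obs(); print(o)
E
```

```text
scene [[472.74550916984515, 0.0, 319.680818457899], [0.0, 472.74550916984515, 241.12992438310013], [0.0, 0.0, 1.0]] [-0.0796044  0.         0.         0.         0.       ] [[-0.3914604117166116, 0.9201223467828898, -0.011559109369155126], [0.607987054594783, 0.24919436447544377, -0.7538261803352548], [-0.6907318492033078, -0.3021208957758912, -0.6569722040023853]] [ 0.19765924 -0.25657907  1.5494683 ]
top [[583.4568889864316, 0.0, 326.260845979195], [0.0, 583.4568889864316, 246.16004043136803], [0.0, 0.0, 1.0]] [0.03432368 0.         0.         0.         0.        ] [[0.014669880305899682, -0.9998847607624675, 0.003906380267421012], [-0.9975497625751409, -0.014902672911968784, -0.06835482079822902], [0.06840515914819369, -0.0028940516688528446, -0.9976534261289579]] [-0.02519791  0.48776011  1.75789307]
{'time_s': 0.1, 'qpos': array([-74.88275965,  18.43447334,  -4.0150819 ,  83.16834773,
         1.29572066,  78.542134  ,  -3.25830968]), 'joint_velocities': array([-0.015455  , -0.19352901, -0.06583456, -0.15763325, -0.06867732,
        0.02339261, -0.03224478]), 'effort': array([-3.44115597e-05, -4.92573810e+01, -4.05740384e-01, -3.13399673e+01,
       -6.41016732e-02,  3.95920523e-02,  7.00490341e-05]), 'tool_pos': array([0.16064343, 0.62964043, 0.40377059]), 'tool_rot': array([-1.79900318e+02,  6.40582547e-03,  1.65693777e+02]), 'force': array([ 0.44816473,  0.30400642, -0.17069204]), 'wrist_torque': array([-0.01627758,  0.00412238, -0.0565144 ]), 'grasp_force': 0.0, 'grip_width': 0.08725023895774865}
```

View pics/scene0.png

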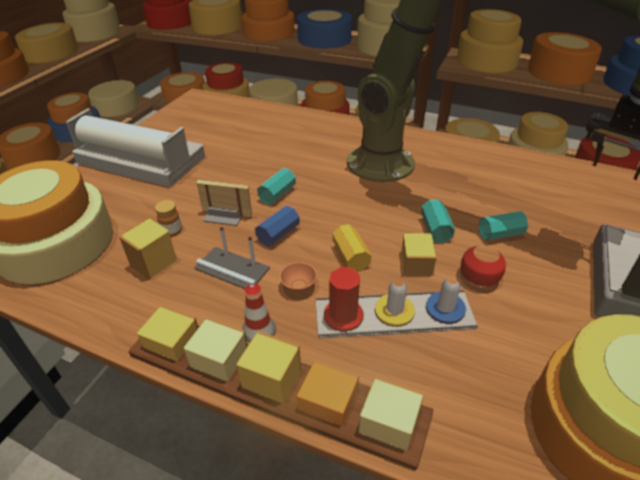

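View pics/top0.png

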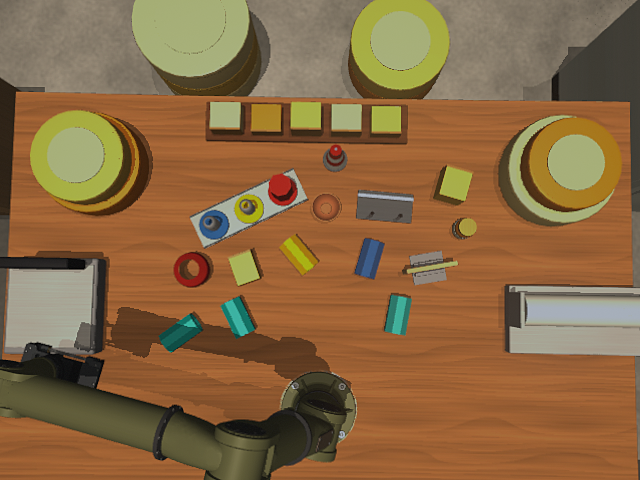

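The top view shows the blue beaker at (369,258) and the yellow one at (298,254). The turquoise decoys are at (398,314), (238,316) and (181,332). The board is in its slot at (430,266), the rest is at (385,206), and the blue, yellow and red stands are at (213,224), (248,208) and (282,190).

The only lying things that could be mistaken for my targets:
- **Blue:** blue (369,258) against turquoise (398,314).
- **Yellow:** yellow (298,254) against the cheese block (244,267) and turquoise (238,316).

I choose by colour and check in close crops.

```bash
python3 - <<'E'
import cv2
a=cv2.imread("pics/top0.png")[140:300,180:480]; cv2.imwrite("pics/c1.png",cv2.resize(a,None,fx=2.6,fy=2.6,interpolation=3))
a=cv2.imread("pics/scene0.png")[165:345,190:480]; cv2.imwrite("pics/c2.png",cv2.resize(a,None,fx=2.7,fy=2.7,interpolation=3))
E
```

```text
(no output)
```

View pics/c1.png

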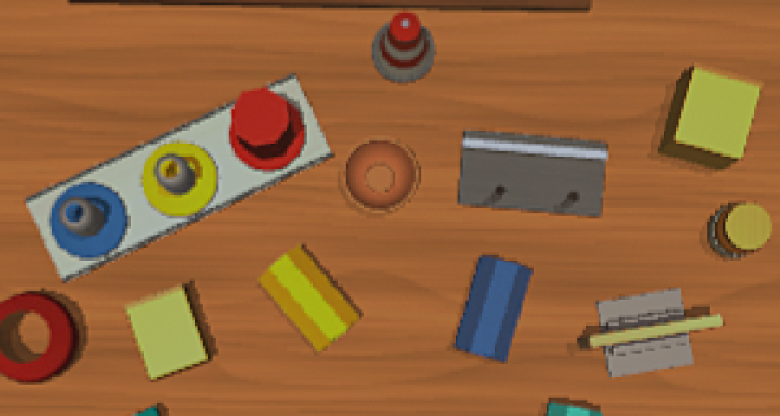

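View pics/c2.png

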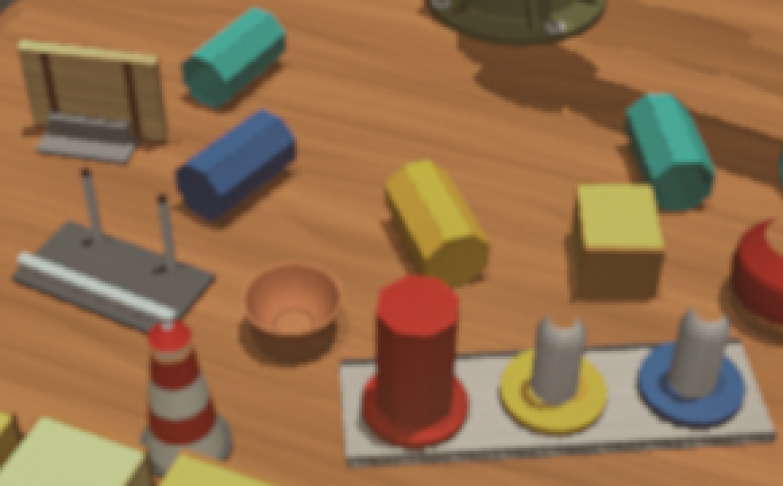

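The crops confirm the colour choices. Neither view settles which end of each beaker is open, so I'll enlarge the ends and fit poses numerically at the same time.

```bash
cat > h.py <<'E'
import cv2,numpy as np
from scipy.optimize import minimize
from cell import env
def ray(c,uv,z):
    n=cv2.undistortPoints(np.float64(uv).reshape(-1,1,2),c["camera_matrix"],c["distortion"])[:,0]
    d=np.c_[n,np.ones(len(n))]@c["R"]; o=-c["R"].T@c["t"]
    return o+d*((z-o[2])/d[:,2])[:,None]
def proj(c,X):
    return cv2.projectPoints(np.float64(X),cv2.Rodrigues(c["R"])[0],c["t"],c["camera_matrix"],c["distortion"])[0][:,0]
def hue(c,lo,hi,box,s=110,v=40):
    m=cv2.inRange(cv2.cvtColor(c["image"],cv2.COLOR_RGB2HSV),(lo,s,v),(hi,255,255))
    k=np.zeros_like(m);x0,y0,x1,y1=box;k[y0:y1,x0:x1]=m[y0:y1,x0:x1];return k
def prism(x,y,yaw):
    a=np.radians(22.5+45*np.arange(8));r=31/np.cos(np.pi/8)
    P=np.array([[s,r*np.cos(t),31+r*np.sin(t)] for s in(-55,55) for t in a])/1e3
    c,s=np.cos(yaw),np.sin(yaw);return P@np.array([[c,s,0],[-s,c,0],[0,0,1]])+[x,y,0]
def fit(cs,ms,p0):
    def f(p):
        e=0
        for c,m in zip(cs,ms):
            h=cv2.convexHull(np.float32(proj(c,prism(*p))))
            k=np.zeros_like(m);cv2.fillConvexPoly(k,np.int32(np.round(h*16)),255,cv2.LINE_AA,4)
            e+=cv2.absdiff(k,m).sum()/m.sum()
        return e
    return minimize(f,p0,method="Nelder-Mead",options=dict(initial_simplex=[p0]+[np.add(p0,d) for d in([.01,0,0],[0,.01,0],[0,0,.15])],xatol=1e-4))
E
python3 - <<'E'
from h import *
T=env.read_camera("top");S=env.read_camera("scene");C=(T,S)
u=lambda X,Y:((X+.5)/2.6+179.5,(Y+.5)/2.6+139.5)
for n,hu,bt,bs,ends in(("blue",(105,130),(345,230,395,285),(245,195,310,255),[(482,355),(506,262)]),("yellow",(20,32),(275,228,325,280),(325,215,380,278),[(290,262),(341,332)])):
    ms=[hue(c,*hu,b) for c,b in zip(C,(bt,bs))]
    e=ray(T,[u(*k) for k in ends],.031);d=e[1]-e[0];p0=[*e.mean(0)[:2],np.arctan2(d[1],d[0])]
    r=fit(C,ms,p0);print(n,p0,r.x,np.degrees(r.x[2]),r.fun,[fit([c],[m],p0).x.round(4) for c,m in zip(C,ms)])
for n,hu,b in(("bstand",(100,130),(190,205,232,245)),("ystand",(22,32),(232,192,265,225))):
    h=cv2.convexHull(cv2.findNonZero(hue(T,*hu,b,150,60)));M=cv2.moments(h);print(n,ray(T,[(M["m10"]/M["m00"],M["m01"]/M["m00"])],.018),M["m00"])
print("board",ray(T,[u(588,340),u(722,321)],.106))
print("rest",ray(T,[u(*k) for k in[(462,131),(608,141),(601,217),(458,203)]],.008))
print("tray",ray(T,[u(*k) for k in[(295,73),(333,152),(66,281),(26,201)]],.006))
print("light",ray(T,[u(404,25)],.142),"edam",ray(T,[u(34,336)],.08),"cheese",ray(T,[u(167,333)],.06),"redtop",ray(T,[u(264,118)],.128),"jar",ray(T,[u(747,226)],.085))
im=[cv2.resize(np.ascontiguousarray(S["image"][y:y+48,x:x+60,::-1]),(390,312),interpolation=3) for x,y in((250,200),(325,222),(415,195),(255,165))]
cv2.imwrite("pics/c3.png",np.vstack([np.hstack(im[:2]),np.hstack(im[2:])])[:600])
E
```

```text
blue [np.float64(0.45237397612242825), np.float64(-0.14934387882431227), np.float64(-0.24249723049835747)] [ 0.45245426 -0.1462164  -0.2923286 ] -16.74919479088682 1.4395820658629106 [array([ 0.4537, -0.1457, -0.2773]), array([ 0.4188, -0.1511,  0.0568])]
yellow [np.float64(0.4625796640657392), np.float64(0.05776828460164908), np.float64(-2.4960733037519964)] [ 0.45990892  0.06521675 -2.43385027] -139.44934829841358 0.4617614350478659 [array([ 0.4609,  0.0652, -2.4095]), array([ 0.4526,  0.0645, -2.5211])]
bstand [[0.54929968 0.32573182 0.018     ]] 599.5
ystand [[0.59986844 0.22096461 0.018     ]] 608.5
board [[ 0.41524882 -0.24789059  0.106     ]
 [ 0.43854936 -0.39602789  0.106     ]]
rest [[ 0.66301915 -0.11119673  0.008     ]
 [ 0.653625   -0.28390684  0.008     ]
 [ 0.56320487 -0.27612633  0.008     ]
 [ 0.57730109 -0.10744559  0.008     ]]
tray [[0.72970598 0.08769199 0.006     ]
 [0.6359719  0.04104326 0.006     ]
 [0.47836744 0.35179341 0.006     ]
 [0.57204944 0.40139742 0.006     ]]
light [[ 0.7571279  -0.03872229  0.142     ]] edam [[0.41137424 0.37060299 0.08      ]] cheese [[0.41745878 0.22457452 0.06      ]] redtop [[0.6541295  0.11407944 0.128     ]] jar [[ 0.54690669 -0.4289572   0.085     ]]
```

View pics/c3.png

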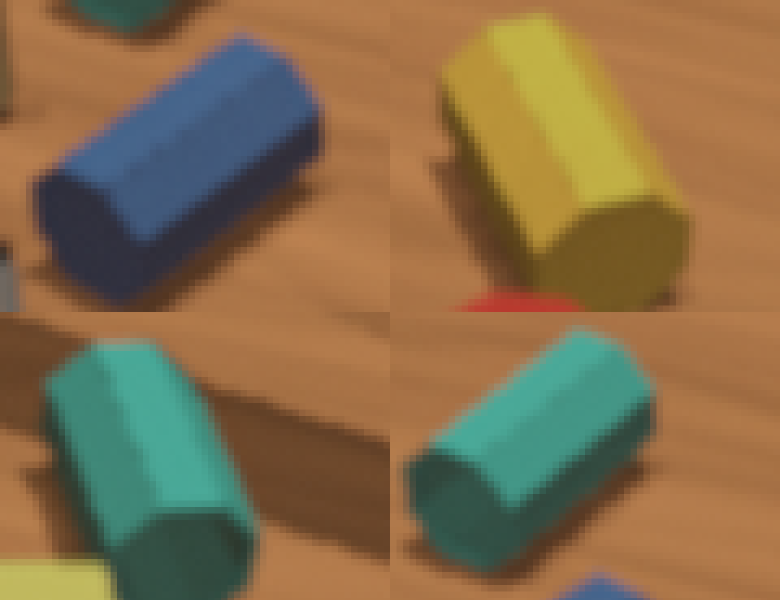

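Both far ends, blue at scene (262,232) and yellow at (420,262), are flat and closed. The turquoise ones show an open rim. So both mouths point towards the robot. I'll grip each beaker near its closed end on the axis, so it swings mouth-down about the pads, and start with yellow.

Request:
step_arm --steps '[1,-37.7,-36.7,0,0,1,-37.7,-36.7,0,0,1,-37.7,-36.7,0,0,1,-37.7,-36.7,0,0,1,-37.7,-36.7,0,0,1,-37.7,-36.7,0,0,1,-37.7,-36.7,0,0,1,-37.7,-36.7,0,0,1,-37.7,-36.7,0,0,1,-37.7,-36.7,0,0,1,-37.7,-36.7,0,0,1,-37.7,-36.7,0,0]' --grip_force 5

```text
time_s: 1.7
tool_pos: [0.4907, 0.0897, 0.4049]
tool_rot: [180.0, 0.0, 165.7]
force: [0.3, 0.2, -1.0]
grip_width: 0.0876
grasp_force: 0.0
```

Request:
step_arm --steps '[1,0,0,0,10.4,1,0,0,0,10.4,1,0,0,0,10.4,1,0,0,0,10.4,1,0,0,0,10.4,1,0,0,0,10.4,1,0,0,0,10.4,1,0,0,0,10.4,1,0,0,0,10.4,1,0,0,0,10.4,1,0,0,0,10.4,1,0,0,0,10.4]'

```text
time_s: 3.2
tool_pos: [0.4901, 0.0912, 0.4047]
tool_rot: [-180.0, 0.0, 40.5]
force: [0.5, -0.1, -0.0]
grip_width: 0.0871
grasp_force: 0.0
```

```bash
cat >> h.py <<'E'
def go(x,y,z,yaw):
    "remaining move in tool axes (mm, deg): shift at present yaw"
    o=env.get_obs();p=o["tool_pos"];w=np.radians(o["tool_rot"][2]);d=np.array([x,y,z])-p;c,s=np.cos(w),np.sin(w)
    print("t",round(o["time_s"],2),"pos",p.round(4),"rot",o["tool_rot"].round(1),"q1,7",o["qpos"][[0,6]].round(0),"F",o["force"].round(1),"w",round(o["grip_width"],4),"gf",round(o["grasp_force"],1))
    print("shift",(1e3*np.array([d[0]*c+d[1]*s,d[0]*s-d[1]*c,-d[2]])).round(1),"turn",round(-((yaw-np.degrees(w)+180)%360-180),1))
E
python3 -c "
from h import *
go(.4913,.092,.195,41.3)"
```

```text
t 3.2 pos [0.4901 0.0912 0.4047] rot [-180.     0.    40.5] q1,7 [-40. -63.] F [ 0.5 -0.1 -0. ] w 0.0871 gf 0.0
shift [1.400e+00 2.000e-01 2.097e+02] turn -0.8
```

Request:
step_arm --steps '[1,1.4,0,45,-0.8,1,0,0,45,0,1,0,0,45,0,1,0,0,40,0,1,0,0,22,0,1,0,0,12,0,1,0,0,0,0]'

```text
time_s: 4.08
tool_pos: [0.4911, 0.0922, 0.1954]
tool_rot: [-180.0, 0.1, 41.7]
force: [1.0, -0.1, -0.0]
grip_width: 0.087
grasp_force: 0.0
```

Request:
step_arm --steps '[0,0,0,0,0,0,0,0,0,0,0,0,0,0,0,0,0,0,0,0,0,0,0,0,0]' --grip_force 5

```text
time_s: 4.7
tool_pos: [0.4915, 0.0923, 0.1963]
tool_rot: [180.0, -0.1, 41.7]
force: [-0.6, 0.3, 4.4]
grip_width: 0.0617
grasp_force: 5.0
```

Request:
step_arm --steps '[0,0,0,-10,0,0,0,0,-15,0,0,0,0,-15,0,0,0,0,-15,0,0,0,0,-15,0,0,0,0,0,0]'

```text
time_s: 5.45
tool_pos: [0.4919, 0.0923, 0.2674]
tool_rot: [179.9, -0.2, 41.7]
force: [0.4, -0.5, -3.1]
grip_width: 0.062
grasp_force: 5.0
```

```bash
python3 - <<'E'
from h import *
go(.4913,.092,.195,41.3)
S=env.read_camera("scene");T=env.read_camera("top")
a=[cv2.resize(np.ascontiguousarray(c["image"][y:y+100,x:x+100,::-1]),(390,390),interpolation=3) for c,x,y in((S,300,170),(T,240,200))]
cv2.imwrite("pics/y1.png",np.hstack(a))
E
```

```text
t 5.45 pos [0.4919 0.0923 0.2674] rot [179.9  -0.2  41.7] q1,7 [-39. -59.] F [ 0.4 -0.5 -3.1] w 0.062 gf 5.0
shift [-0.7 -0.1 72.4] turn 0.4
```

View pics/y1.png

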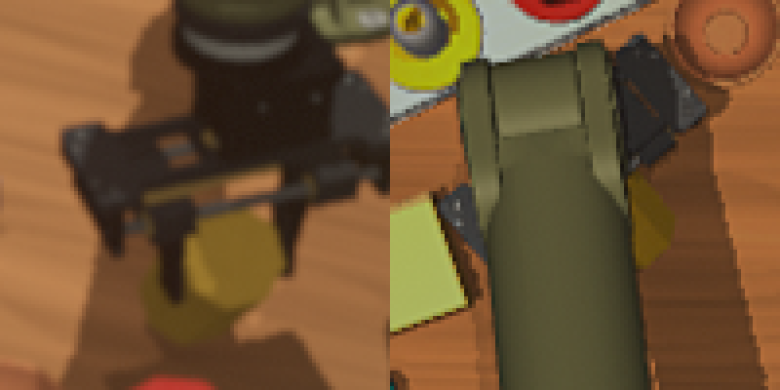

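The yellow beaker is held and has partly swung down (its closed face is visible in the left half at about (235,260)). I'll lift further and estimate the tilt numerically.

Request:
step_arm --steps '[0,0,0,-35,0,0,0,0,-40,0,0,0,0,-40,0,0,0,0,-25,0,0,0,0,0,0,0,0,0,0,0]'

```text
time_s: 6.3
tool_pos: [0.4908, 0.0922, 0.4039]
tool_rot: [-179.9, 0.2, 41.7]
force: [0.4, -0.9, -2.8]
grip_width: 0.0616
grasp_force: 5.0
```

```bash
cat >> h.py <<'E'
def tilt(lo,hi,d0=41,cams=("scene",),v=40,s=110):
    "scan of tilt (0 lying, 90 mouth down) of the held beaker; gripped d0 mm from its middle, closed end along tool +-x"
    o=env.get_obs();g=o["tool_pos"]-[0,0,.164];out=[]
    for n in cams:
        c=env.read_camera(n);H=cv2.cvtColor(c["image"],cv2.COLOR_RGB2HSV)
        u=proj(c,[g])[0].astype(int);k=np.zeros(H.shape[:2],np.uint8);cv2.circle(k,tuple(int(q) for q in u),75,255,-1)
        m=cv2.inRange(H,(lo,s,v),(hi,255,255))&k;dark=(H[:,:,2]<70)
        for sg in(1,-1):
            w=np.radians(o["tool_rot"][2])+(0 if sg>0 else np.pi)
            for t in range(-10,121,5):
                P=prism(0,0,0)-[d0/1e3,0,.031];a=np.radians(t);P=P@np.array([[np.cos(a),0,np.sin(a)],[0,1,0],[-np.sin(a),0,np.cos(a)]])
                P=P@np.array([[np.cos(w),np.sin(w),0],[-np.sin(w),np.cos(w),0],[0,0,1]])+g
                h=np.zeros_like(m);cv2.fillConvexPoly(h,np.int32(cv2.convexHull(np.float32(proj(c,P)))),255)
                out.append((int(((m>0)&(h==0)).sum()+((h>0)&(m==0)&~dark).sum()),sg,t,n))
        print(n,"mask",int((m>0).sum()),[q for q in sorted(out) if q[3]==n][:6])
E
python3 - <<'E'
from h import *
tilt(18,34)
go(.5999,.221,.405,41)
E
```

```text
scene mask 1520 [(482, -1, 120, 'scene'), (482, 1, 60, 'scene'), (520, -1, 115, 'scene'), (520, 1, 65, 'scene'), (577, 1, 55, 'scene'), (607, -1, 110, 'scene')]
t 6.35 pos [0.4907 0.0922 0.4038] rot [-179.9    0.2   41.7] q1,7 [-40. -62.] F [-0.6  0.1 -2.2] w 0.0619 gf 5.0
shift [167.2 -23.6  -1.2] turn 0.7
```

It hangs at about 60° (90° is mouth-down), held by pad friction. I'll lower it close to the table and ease the grip so it swings the rest of the way.

Request:
step_arm --steps '[0,0,0,40,0,0,0,0,45,0,0,0,0,30,0,0,0,0,12,0,0,0,0,0,0]' --grip_force 5

```text
time_s: 6.98
tool_pos: [0.4909, 0.0921, 0.2779]
tool_rot: [-180.0, 0.1, 41.7]
force: [0.4, -0.4, -1.0]
grip_width: 0.0621
grasp_force: 5.0
```

Request:
step_arm --steps '[0,0,0,0,0,0,0,0,0,0,0,0,0,0,0,0,0,0,0,0]' --grip_force 3

```text
time_s: 7.48
tool_pos: [0.4913, 0.0922, 0.2791]
tool_rot: [180.0, -0.0, 41.7]
force: [0.5, 0.1, -2.2]
grip_width: 0.0623
grasp_force: 3.0
```

```bash
python3 - <<'E'
from h import *
tilt(18,34)
go(.5999,.221,.405,41)
E
```

```text
scene mask 2007 [(1105, -1, 105, 'scene'), (1105, 1, 75, 'scene'), (1151, -1, 100, 'scene'), (1151, 1, 80, 'scene'), (1160, -1, 110, 'scene'), (1160, 1, 70, 'scene')]
t 7.53 pos [0.4913 0.0922 0.279 ] rot [180.   -0.   41.7] q1,7 [-39. -59.] F [-0.9  0.6 -2.5] w 0.062 gf 3.0
shift [ 166.7  -23.9 -126. ] turn 0.7
```

Request:
step_arm --steps '[0,0,0,-30,0,0,0,0,-40,0,0,0,0,-40,0,0,0,0,-10,0,0,30,-4,0,0,0,40,-5,0,0,0,40,-5,0,0,0,40,-5,0,0,0,25,-5,0,0,0,10,0,0,0,0,0,0,0,0,0,0,0,0,0]' --grip_force 6

```text
time_s: 9.02
tool_pos: [0.6132, 0.2316, 0.3987]
tool_rot: [180.0, 0.0, 41.6]
force: [-0.9, -0.6, -2.9]
grip_width: 0.0621
grasp_force: 6.0
```

```bash
python3 - <<'E'
from h import *
tilt(18,34,cams=("scene","top"))
go(.5999,.221,.274,41)
S=env.read_camera("scene")
cv2.imwrite("pics/y2.png",cv2.resize(np.ascontiguousarray(S["image"][170:350,290:530,::-1]),None,fx=3,fy=3,interpolation=3))
E
```

```text
scene mask 2110 [(802, -1, 105, 'scene'), (802, 1, 75, 'scene'), (873, -1, 100, 'scene'), (873, 1, 80, 'scene'), (955, -1, 110, 'scene'), (955, 1, 70, 'scene')]
top mask 925 [(530, 1, 10, 'top'), (538, 1, 15, 'top'), (549, 1, 5, 'top'), (560, 1, 20, 'top'), (575, 1, 45, 'top'), (577, 1, 0, 'top')]
t 9.12 pos [0.6132 0.2319 0.3991] rot [-180.    -0.    41.6] q1,7 [-42. -65.] F [-0.4  0.8 -1.6] w 0.062 gf 6.0
shift [-17.2  -0.7 125.1] turn 0.6
```

View pics/y2.png

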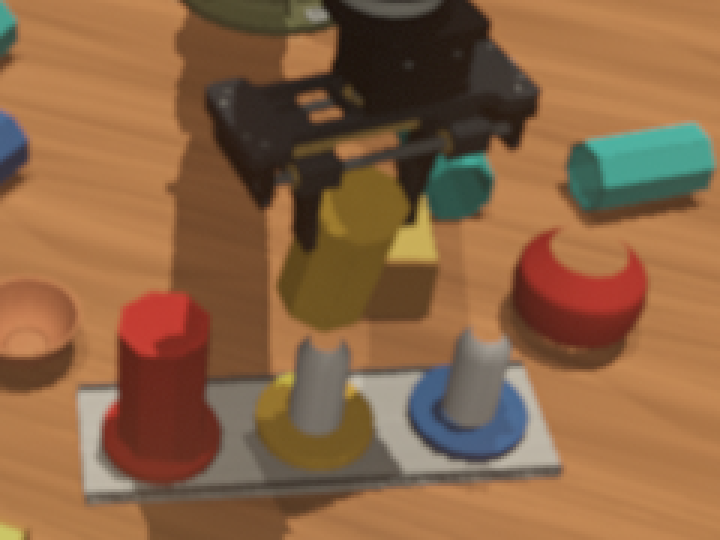

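The yellow beaker hangs mouth-down, about 15° off vertical, with its mouth (320,320) above the yellow peg tip (320,345). I'll lower it with a light grip so the peg and disc straighten it.

Request:
step_arm --steps '[0,0,0,20,0,0,0,0,20,0,0,-2,0,12,0,0,-2,0,12,0,0,-3,0,12,0,0,-3,0,12,0,0,-3,0,12,0,0,0,0,0,0]' --grip_force 3.5

```text
time_s: 10.18
tool_pos: [0.6032, 0.2242, 0.2975]
tool_rot: [-180.0, 0.1, 41.7]
force: [-0.7, 0.7, -1.1]
grip_width: 0.0622
grasp_force: 3.5
```

```bash
python3 - <<'E'
from h import *
tilt(18,34)
go(.5999,.221,.278,41)
E
```

```text
scene mask 2075 [(774, -1, 85, 'scene'), (774, 1, 95, 'scene'), (777, -1, 80, 'scene'), (777, 1, 100, 'scene'), (797, -1, 75, 'scene'), (797, 1, 105, 'scene')]
t 10.22 pos [0.6035 0.2243 0.2983] rot [-180.     0.    41.7] q1,7 [-41. -64.] F [ 0.1 -0.2 -1.8] w 0.062 gf 3.5
shift [-4.9  0.1 20.3] turn 0.7
```

Request:
step_arm --steps '[0,-2,0,6,0,0,-2,0,6,0,0,0,0,4,0,0,0,0,3,0,0,0,0,2,0,0,0,0,0,0]' --grip_force 3.5

```text
time_s: 10.98
tool_pos: [0.601, 0.2219, 0.2779]
tool_rot: [180.0, -0.0, 41.7]
force: [-0.4, -0.6, 3.3]
grip_width: 0.062
grasp_force: 3.5
```

Request:
step_arm --steps '[0,0,0,3,0,0,0,0,0,0,0.85,0,0,0,0,0.85,0,0,0,0,0.85,0,0,0,0,0.85,0,0,-20,0,0.85,0,0,-45,0,0.85,0,0,-50,0,0.85,0,0,-10,0]'

```text
time_s: 12.1
tool_pos: [0.6018, 0.2216, 0.406]
tool_rot: [179.9, -0.5, 41.7]
force: [-0.9, -0.1, -0.7]
grip_width: 0.0742
grasp_force: 0.0
```

```bash
python3 - <<'E'
from h import *
T=env.read_camera("top");S=env.read_camera("scene")
# blue refit with wider mask
H=[cv2.inRange(cv2.cvtColor(c["image"],cv2.COLOR_RGB2HSV),(100,40,20),(150,255,255)) for c in(T,S)]
ms=[]
for m,(x0,y0,x1,y1) in zip(H,((345,230,395,285),(245,195,310,255))):
    k=np.zeros_like(m);k[y0:y1,x0:x1]=m[y0:y1,x0:x1];ms.append(k)
print([ (fit(a,b,[.4537,-.1457,-.277]).x.round(4),) for a,b in(((T,S),ms),((T,),ms[:1]),((S,),ms[1:]))])
go(.453+.041*.9618,-.147-.041*.2738,.36,-15.9)
cv2.imwrite("pics/y3.png",np.hstack([cv2.resize(np.ascontiguousarray(c["image"][y:y+130,x:x+130,::-1]),(390,390),interpolation=3) for c,x,y in((S,310,220),(S,220,170))]))
E
```

```text
[(array([ 0.4517, -0.147 , -0.2745]),), (array([ 0.4525, -0.1477, -0.2669]),), (array([ 0.445 , -0.1482, -0.2614]),)]
t 12.2 pos [0.6011 0.2217 0.4025] rot [179.9  -0.2  41.7] q1,7 [-42. -65.] F [ 0.1 -0.2 -0.6] w 0.0741 gf 0.0
shift [-333.8  211.5   42.5] turn 57.6
```

View pics/y3.png

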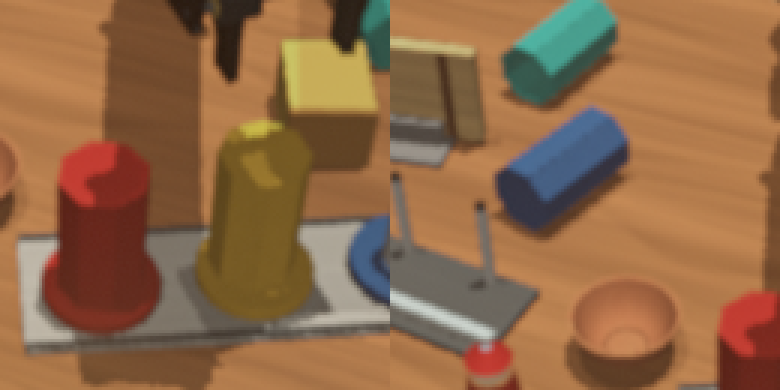

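Yellow sits upright and flat on its disc (left half, around (255,210)). Blue's flat closed end is visible at (520,195). The gripper body would pass close to the board while grasping blue, so I'll do the board first.

```bash
python3 -c "
from h import *
go(.4269,-.322,.30,98.9)"
```

```text
t 12.2 pos [0.6011 0.2217 0.4025] rot [179.9  -0.2  41.7] q1,7 [-42. -65.] F [ 0.1 -0.2 -0.6] w 0.0741 gf 0.0
shift [-491.7  290.2  102.5] turn -57.2
```

Request:
step_arm --steps '[0.85,-41,24.2,0,0,0.85,-41,24.2,0,0,0.85,-41,24.2,0,0,0.85,-41,24.2,0,0,0.85,-41,24.2,0,0,0.85,-41,24.2,0,0,0.85,-41,24.2,0,0,0.85,-41,24.2,0,0,0.85,-41,24.2,0,0,0.85,-41,24.2,0,0,0.85,-41,24.2,0,0,0.85,-41,24.2,0,0]'

```text
time_s: 13.7
tool_pos: [0.4255, -0.3231, 0.3985]
tool_rot: [-179.9, 0.0, 41.7]
force: [0.4, 0.1, -0.4]
grip_width: 0.0742
grasp_force: 0.0
```

Request:
step_arm --steps '[0.85,0,0,0,-10,0.85,0,0,0,-10,0.85,0,0,0,-10,0.85,0,0,0,-10,0.85,0,0,0,-10,0.85,0,0,0,-7,0.85,0,0,40,0,0.85,0,0,40,0,0.85,0,0,0,0,0.85,0,0,0,0]'

```text
time_s: 14.95
tool_pos: [0.4266, -0.3225, 0.3204]
tool_rot: [180.0, 0.0, 98.7]
force: [0.1, -0.8, -0.4]
grip_width: 0.0737
grasp_force: 0.0
```

```bash
python3 -c "
from h import *
go(.4269,-.322,.255,98.9)"
```

```text
t 14.95 pos [ 0.4266 -0.3225  0.3204] rot [180.    0.   98.7] q1,7 [-8. 50.] F [ 0.1 -0.8 -0.4] w 0.0737 gf 0.0
shift [ 0.4  0.3 65.4] turn -0.2
```

Request:
step_arm --steps '[0.85,0,0,30,0,0.85,0,0,25,0,0.85,0,0,10,0,0.85,0,0,0,0,0,0,0,0,0,0,0,0,0,0,0,0,0,0,0,0,0,0,0,0,0,0,0,0,0,0,0,0,0,0]' --grip_force 20

```text
time_s: 16.2
tool_pos: [0.4265, -0.3222, 0.2547]
tool_rot: [180.0, -0.0, 98.7]
force: [0.4, 0.3, -0.4]
grip_width: 0.0217
grasp_force: 0.0
```

Request:
step_arm --steps '[0,0,0,0,0,0,0,0,-10,0,0,0,0,-20,0,0,0,0,-35,0,0,0,0,-40,0,0,0,0,-40,0,0,0,0,-20,0,0,0,0,0,0]' --grip_force 30

```text
time_s: 17.2
tool_pos: [0.4264, -0.3228, 0.4214]
tool_rot: [179.8, 0.1, 98.7]
force: [0.4, -0.0, -1.4]
grip_width: 0.0141
grasp_force: 29.9
```

```bash
python3 -c "
from h import *
go(.6233,-.1953,.30,86)"
```

```text
t 17.2 pos [ 0.4264 -0.3228  0.4214] rot [1.798e+02 1.000e-01 9.870e+01] q1,7 [-11.  46.] F [ 0.4 -0.  -1.4] w 0.0141 gf 29.9
shift [ 96.4 213.8 121.4] turn 12.7
```

Request:
step_arm --steps '[0,12,27,0,0,0,20,44,0,0,0,20,44,0,0,0,20,44,0,0,0,16,36,0,0,0,8,18.8,0,0,0,0,0,0,6.4,0,0,0,0,6.4,0,0,0,40,0,0,0,0,40,0,0,0,0,0,0,0,0,0,0,0]'

```text
time_s: 18.7
tool_pos: [0.6236, -0.1956, 0.3409]
tool_rot: [179.9, 0.0, 85.9]
force: [0.5, -0.7, -0.8]
grip_width: 0.0139
grasp_force: 29.9
```

```bash
python3 - <<'E'
from h import *
go(.6233,-.1953,.257,86)
T=env.read_camera("top");S=env.read_camera("scene")
cv2.imwrite("pics/b1.png",np.hstack([cv2.resize(np.ascontiguousarray(c["image"][y:y+130,x:x+130,::-1]),(390,390),interpolation=3) for c,x,y in((S,175,185),(T,320,140))]))
E
```

```text
t 18.7 pos [ 0.6236 -0.1956  0.3409] rot [179.9   0.   85.9] q1,7 [-17.  23.] F [ 0.5 -0.7 -0.8] w 0.0139 gf 29.9
shift [ 0.2 -0.3 83.9] turn -0.1
```

View pics/b1.png

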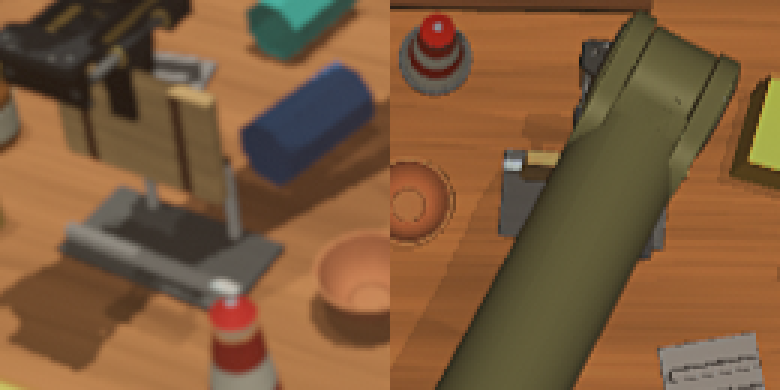

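The board hangs upright above the rest, parallel to the lip and ahead of the posts. Lowering it now.

Request:
step_arm --steps '[0,0,0,35,0,0,0,0,25,0,0,0,0,12,0,0,0,0,6,0,0,0,0,3,0,0,0,0,0,0]'

```text
time_s: 19.55
tool_pos: [0.6236, -0.1952, 0.2595]
tool_rot: [179.9, 0.0, 85.9]
force: [0.0, 0.1, -1.1]
grip_width: 0.0136
grasp_force: 29.9
```

Request:
step_arm --steps '[0,0,0,2,0,0,0,0,1,0,0,0,0,0,0]'

```text
time_s: 19.92
tool_pos: [0.6236, -0.1952, 0.2567]
tool_rot: [179.9, -0.0, 85.9]
force: [-0.5, 0.7, 4.3]
grip_width: 0.014
grasp_force: 29.9
```

Request:
step_arm --steps '[0.45,0,0,0,0,0.45,0,0,0,0,0.45,0,0,0,0,0.45,0,0,0,0,0.45,0,0,-8,0,0.45,0,0,0,0]'

```text
time_s: 20.68
tool_pos: [0.6237, -0.1953, 0.2649]
tool_rot: [179.9, 0.0, 85.9]
force: [0.5, 0.2, 0.2]
grip_width: 0.0386
grasp_force: 0.0
```

Request:
step_arm --steps '[0.45,0,-6,0,0,0.45,0,-6,0,0,0.45,0,-4,0,0,0.45,0,-4,0,0,0.45,0,-4,0,0,0.45,0,-4,0,0,0.45,0,-4,0,0,0.45,0,-4,0,0,0.45,0,0,0,0]'

```text
time_s: 21.8
tool_pos: [0.5871, -0.1925, 0.2638]
tool_rot: [180.0, -0.0, 85.9]
force: [0.1, 0.2, -0.9]
grip_width: 0.0391
grasp_force: 0.0
```

```bash
python3 - <<'E'
from h import *
go(.6233,-.1953,.257,86)
T=env.read_camera("top");S=env.read_camera("scene")
cv2.imwrite("pics/b2.png",np.hstack([cv2.resize(np.ascontiguousarray(c["image"][y:y+130,x:x+130,::-1]),(390,390),interpolation=3) for c,x,y in((S,175,185),(T,320,140))]))
E
```

```text
t 21.8 pos [ 0.5871 -0.1925  0.2638] rot [180.   -0.   85.9] q1,7 [-17.  25.] F [ 0.1  0.2 -0.9] w 0.0391 gf 0.0
shift [-0.2 36.3  6.8] turn -0.1
```

View pics/b2.png

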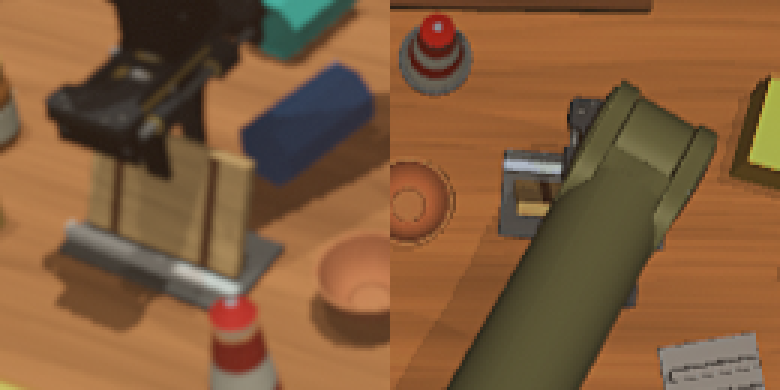

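The board leans back on both posts behind the lip (left half (175,200); right half, its front face at (535,200)). I've now used all 10 pictures, so the rest is checked numerically. Next: retreat upwards and go to blue.

Request:
step_arm --steps '[0.45,0,0,-10,0,0.45,0,0,-25,0,0.45,0,0,-45,0,0.45,0,0,-40,0,1,0,0,-15,0,1,0,0,0,0]'

```text
time_s: 22.65
tool_pos: [0.5876, -0.1926, 0.3996]
tool_rot: [179.9, -0.0, 85.9]
force: [-0.2, -0.4, -1.2]
grip_width: 0.0518
grasp_force: 0.0
```

Request:
step_arm --steps '[1,0,0,0,-10,1,0,0,0,-10,1,0,0,0,-10,1,0,0,0,-10,1,0,0,0,-10,1,0,0,0,-10,1,0,0,0,-10,1,0,0,0,-8.5,1,0,0,0,0]'

```text
time_s: 23.78
tool_pos: [0.5871, -0.1922, 0.3967]
tool_rot: [-180.0, -0.2, 164.3]
force: [-0.0, 0.9, 0.0]
grip_width: 0.0872
grasp_force: 0.0
```

```bash
python3 -c "
from h import *
go(.4915,-.158,.195,164.4)"
```

```text
t 23.77 pos [ 0.5871 -0.1922  0.3967] rot [-180.    -0.2  164.3] q1,7 [-11.  97.] F [-0.   0.9  0. ] w 0.0872 gf 0.0
shift [101.3   7.1 201.7] turn -0.1
```

Request:
step_arm --steps '[1,30,2,0,0,1,40,3,0,0,1,31.3,2.1,0,0,1,0,0,40,0,1,0,0,45,0,1,0,0,45,0,1,0,0,40,0,1,0,0,20,0,1,0,0,11.5,0,1,0,0,0,0]'

```text
time_s: 25.02
tool_pos: [0.4914, -0.1582, 0.1965]
tool_rot: [-180.0, -0.1, 164.3]
force: [-0.0, 0.8, -0.5]
grip_width: 0.087
grasp_force: 0.0
```

Request:
step_arm --steps '[0,0,0,0,0,0,0,0,0,0,0,0,0,0,0,0,0,0,0,0,0,0,0,0,0]' --grip_force 4

```text
time_s: 25.65
tool_pos: [0.4921, -0.1583, 0.1978]
tool_rot: [180.0, 0.0, 164.4]
force: [-0.1, 0.8, 5.0]
grip_width: 0.0621
grasp_force: 4.0
```

Request:
step_arm --steps '[0,0,0,-10,0,0,0,0,-15,0,0,0,0,-15,0,0,0,0,-15,0,0,0,0,-15,0,0,0,0,-12,0,0,0,0,0,0]' --grip_force 4

```text
time_s: 26.52
tool_pos: [0.4922, -0.1585, 0.2804]
tool_rot: [180.0, 0.1, 164.4]
force: [-0.5, 0.4, -1.9]
grip_width: 0.0621
grasp_force: 4.0
```

Request:
step_arm --steps '[0,0,0,0,0,0,0,0,0,0,0,0,0,0,0,0,0,0,0,0]' --grip_force 3

```text
time_s: 27.02
tool_pos: [0.4917, -0.1584, 0.279]
tool_rot: [-180.0, -0.0, 164.4]
force: [-0.1, 0.3, -1.9]
grip_width: 0.0622
grasp_force: 3.0
```

```bash
python3 - <<'E'
from h import *
tilt(105,130,v=45,s=90)
go(.5493,.3257,.395,164.4)
E
```

```text
scene mask 49 [(263, -1, 65, 'scene'), (263, 1, 115, 'scene'), (276, -1, 60, 'scene'), (276, 1, 120, 'scene'), (298, -1, 55, 'scene'), (323, -1, 0, 'scene')]
t 27.07 pos [ 0.4917 -0.1584  0.2791] rot [-180.    -0.   164.4] q1,7 [-15.  94.] F [ 1.   0.4 -1.4] w 0.0622 gf 3.0
shift [  74.8  481.7 -115.9] turn -0.0
```

```bash
python3 - <<'E'
from h import *
tilt(105,130,v=20,s=90); tilt(100,135,v=20,s=60)
S=env.read_camera("scene")
g=env.get_obs()["tool_pos"]-[0,0,.164]
u=proj(S,[g-[0,0,d] for d in(-.03,0,.03,.06,.09)]).astype(int);print(u.tolist())
print([[S["image"][v,uu+k].tolist() for k in(-12,0,12)] for uu,v in u])
E
```

```text
scene mask 55 [(261, -1, 65, 'scene'), (261, 1, 115, 'scene'), (272, -1, 60, 'scene'), (272, 1, 120, 'scene'), (295, -1, 55, 'scene'), (325, -1, 0, 'scene')]
scene mask 461 [(133, -1, 65, 'scene'), (133, 1, 115, 'scene'), (141, -1, 60, 'scene'), (141, 1, 120, 'scene'), (181, -1, 55, 'scene'), (221, -1, 70, 'scene')]
[[261, 197], [263, 207], [264, 217], [265, 226], [266, 235]]
[[[56, 36, 24], [46, 42, 43], [55, 42, 29]], [[62, 52, 60], [47, 54, 71], [41, 28, 22]], [[166, 113, 71], [47, 50, 65], [40, 28, 23]], [[182, 125, 78], [43, 43, 55], [45, 46, 58]], [[91, 63, 38], [86, 56, 34], [45, 46, 58]]]
```

The blue beaker is held with its mouth at about 63°. I'll drag the rim lightly on the table to right it further.

Request:
step_arm --steps '[0,0,0,8,0,0,0,0,5,0,0,3,0,2,0,0,5,0,1,0,0,5,0,0,0,0,5,0,0,0,0,5,0,0,0,0,5,0,0,0,0,0,0,0,0]' --grip_force 3.5

```text
time_s: 28.35
tool_pos: [0.464, -0.1506, 0.2627]
tool_rot: [180.0, -0.1, 164.4]
force: [-0.5, 0.6, -1.2]
grip_width: 0.062
grasp_force: 3.5
```

```bash
python3 - <<'E'
from h import *
tilt(100,135,v=20,s=60)
go(.5493,.3257,.395,164.4)
E
```

```text
scene mask 494 [(110, -1, 75, 'scene'), (110, 1, 105, 'scene'), (144, -1, 70, 'scene'), (144, 1, 110, 'scene'), (146, -1, 80, 'scene'), (146, 1, 100, 'scene')]
t 28.4 pos [ 0.4643 -0.1507  0.2628] rot [ 1.800e+02 -1.000e-01  1.644e+02] q1,7 [-15.  93.] F [-0.5 -0.5 -2.1] w 0.0622 gf 3.5
shift [  46.4  481.7 -132.2] turn -0.0
```

Request:
step_arm --steps '[0,0,0,-30,0,0,0,0,-45,0,0,0,0,-45,0,0,0,0,-37,0,0,2,30,0,0,0,3,50,0,0,0,3,50,0,0,0,4,50,0,0,0,4,50,0,0,0,3,50,0,0,0,3,50,0,0,0,3,50,0,0]' --grip_force 6

```text
time_s: 29.9
tool_pos: [0.5433, 0.2234, 0.4197]
tool_rot: [-180.0, -0.0, 164.4]
force: [-0.7, 0.6, -1.2]
grip_width: 0.0622
grasp_force: 6.0
```

Request:
step_arm --steps '[0,1,50,0,0,0,1,35,0,0,0,1,16.7,0,0,0,0,0,0,0,0,0,0,20,0,0,0,0,0,0]'

```text
time_s: 30.65
tool_pos: [0.5671, 0.3184, 0.3977]
tool_rot: [-179.8, -0.2, 164.2]
force: [0.8, -0.5, -1.1]
grip_width: 0.0621
grasp_force: 6.0
```

```bash
python3 - <<'E'
from h import *
tilt(100,135,v=20,s=60)
go(.5493,.3257,.278,164.4)
E
```

```text
scene mask 1594 [(298, -1, 70, 'scene'), (298, 1, 110, 'scene'), (339, -1, 75, 'scene'), (339, 1, 105, 'scene'), (362, -1, 65, 'scene'), (362, 1, 115, 'scene')]
t 30.7 pos [0.5673 0.3189 0.3989] rot [-1.799e+02 -1.000e-01  1.643e+02] q1,7 [-40.  45.] F [ 0.9 -0.  -2. ] w 0.0619 gf 6.0
shift [ 19.2   1.7 120.9] turn -0.1
```

Request:
step_arm --steps '[0,0,0.9,20,0,0,0,0,20,0,0,2,0,12,0,0,2,0,12,0,0,3,0,12,0,0,3,0,12,0,0,4,0,12,0,0,0,0,0,0]' --grip_force 3.5

```text
time_s: 31.7
tool_pos: [0.5534, 0.3254, 0.2989]
tool_rot: [-179.9, -0.1, 164.4]
force: [-0.1, -0.6, -1.7]
grip_width: 0.0623
grasp_force: 3.5
```

```bash
python3 - <<'E'
from h import *
tilt(100,135,v=20,s=60)
go(.5508,.3245,.279,164.4)
E
```

```text
scene mask 1642 [(495, -1, 80, 'scene'), (495, 1, 100, 'scene'), (514, -1, 85, 'scene'), (514, 1, 95, 'scene'), (531, -1, 90, 'scene'), (531, 1, 90, 'scene')]
t 31.75 pos [0.5539 0.3254 0.2998] rot [-180.    -0.   164.4] q1,7 [-40.  44.] F [-0.1 -0.1 -1.1] w 0.0618 gf 3.5
shift [ 2.8 -1.7 20.8] turn 0.0
```

Request:
step_arm --steps '[0,2,0,6,0,0,2,-1,6,0,0,0,0,4,0,0,0,0,3,0,0,0,0,3,0,0,0,0,2,0,0,0,0,0,0]' --grip_force 3.5

```text
time_s: 32.62
tool_pos: [0.5502, 0.3255, 0.277]
tool_rot: [180.0, 0.0, 164.4]
force: [-1.0, -1.5, 3.8]
grip_width: 0.0618
grasp_force: 3.5
```

Request:
step_arm --steps '[0,0,0,2,0,0,0,0,0,0,0.88,0,0,0,0,0.88,0,0,0,0,0.88,0,0,0,0,0.88,0,0,-20,0,0.88,0,0,-45,0,0.88,0,0,-50,0,0.88,0,0,-30,0,0.88,0,0,0,0]'

```text
time_s: 33.88
tool_pos: [0.5507, 0.3255, 0.4243]
tool_rot: [179.6, 0.3, 164.4]
force: [-0.6, 0.1, -0.8]
grip_width: 0.0768
grasp_force: 0.0
```

```bash
python3 - <<'E'
from h import *
go(.5508,.3245,.279,164.4)
T=env.read_camera("top");S=env.read_camera("scene");C=(T,S)
def hullmask(c,P):
    k=np.zeros(c["image"].shape[:2],np.uint8);cv2.fillConvexPoly(k,np.int32(np.round(cv2.convexHull(np.float32(proj(c,P)))*16)),255,cv2.LINE_AA,4);return k
a=np.radians(22.5+45*np.arange(8));r=.0335
for n,h,xy in(("yellow",(18,34,90,40),(.602,.2215)),("blue",(100,135,60,20),(.551,.325))):
    best=[]
    c=S;H=cv2.cvtColor(c["image"],cv2.COLOR_RGB2HSV);m=cv2.inRange(H,(h[0],h[2],h[3]),(h[1],255,255))
    def P(p):
        Q=np.array([[r*np.cos(t),r*np.sin(t),z] for z in(.0,.11) for t in a])
        R=cv2.Rodrigues(np.array([p[2],p[3],0.]))[0];return Q@R.T+[p[0],p[1],p[4]]
    D=np.array([[.045*np.cos(t),.045*np.sin(t),z] for z in(.006,.018) for t in np.linspace(0,6.3,40)])+[*xy,0]
    near=cv2.dilate(hullmask(c,P([*xy,0,0,.018])),np.ones((31,31)));disc=cv2.dilate(hullmask(c,D),np.ones((7,7)))
    # compare above the disc only
    use=(near>0)&(disc==0)
    f=lambda p:cv2.absdiff(hullmask(c,P(p)),m)[use].sum()/255
    p0=np.array([*xy,0,0,.018])
    rr=minimize(f,p0,method="Nelder-Mead",options=dict(initial_simplex=[p0]+[p0+d for d in np.diag([.006,.006,.1,.1,.006])],xatol=1e-4))
    print(n,f(p0),[(dz,round(f(p0+[0,0,0,0,dz]))) for dz in(-.006,.006,.012,.02)],rr.x.round(3),rr.fun)
# board: lean & position fit in both views against wood hue
org=np.array([.6143,-.1947]);w=np.radians(-4)
def B(p):
    Q=np.array([[i*.007,j*.075,k*.05] for i in(-1,1) for j in(-1,1) for k in(-1,1)])
    ca,sa=np.cos(p[2]),np.sin(p[2]);Q=Q@np.array([[ca,0,-sa],[0,1,0],[sa,0,ca]]).T   # top to -x
    z=.05*ca+.007*sa+.008;Q=Q+[p[0],p[1],z];y=w+p[3];c,s=np.cos(y),np.sin(y)
    return Q@np.array([[c,-s,0],[s,c,0],[0,0,1]]).T+[*org,0]
ms=[];us=[]
for c in C:
    H=cv2.cvtColor(c["image"],cv2.COLOR_RGB2HSV);n=cv2.dilate(hullmask(c,B([-.01,0,.35,0])),np.ones((25,25)))
    us.append(n>0);ms.append(cv2.inRange(H,(8,70,50),(30,255,255)))
for c,nm in zip(C,("top","scene")): cv2.imwrite(f"pics/end_{nm}.png",c["image"][:,:,::-1])
# rest plate is grey, table is wood too: use edges of board = colour difference, so report mean colour in/out
def g(p):
    e=0
    for c,u in zip(C,us):
        k=hullmask(c,B(p));G=cv2.cvtColor(c["image"],cv2.COLOR_RGB2GRAY).astype(float)
        E=cv2.GaussianBlur(np.hypot(cv2.Sobel(G,-1,1,0),cv2.Sobel(G,-1,0,1)),(0,0),1.2)
        o=cv2.morphologyEx(k,cv2.MORPH_GRADIENT,np.ones((3,3)))>0;e-=E[o].mean()
    return e
best=min((g([x,y,t,q]),x,y,t,q) for x in np.arange(-.04,.021,.005) for y in np.arange(-.015,.016,.005) for t in np.arange(0,.75,.07) for q in(-.1,-.05,0,.05,.1))
print("board",best)
E
```

```text
t 33.88 pos [0.5507 0.3255 0.4243] rot [179.6   0.3 164.4] q1,7 [-41.  43.] F [-0.6  0.1 -0.8] w 0.0768 gf 0.0
shift [ -0.4  -0.9 145.3] turn -0.0
yellow 402.78823529411767 [(-0.006, 466), (0.006, 339), (0.012, 334), (0.02, 399)] [ 0.601  0.222  0.043 -0.057  0.023] 300.3607843137255
blue 219.23529411764707 [(-0.006, 265), (0.006, 204), (0.012, 250), (0.02, 346)] [ 0.551  0.329 -0.016 -0.04   0.02 ] 148.85098039215686
board (np.float64(-302.1006247731589), np.float64(-2.0816681711721685e-17), np.float64(3.469446951953614e-18), np.float64(0.42000000000000004), -0.05)
```

```bash
python3 - <<'E'
from h import *
S=cv2.imread("pics/end_scene.png");c=env.read_camera("scene")
H=cv2.cvtColor(c["image"],cv2.COLOR_RGB2HSV);a=np.radians(22.5+45*np.arange(8));r=.0335
def hm(P):
    k=np.zeros(H.shape[:2],np.uint8);cv2.fillConvexPoly(k,np.int32(np.round(cv2.convexHull(np.float32(proj(c,P)))*16)),255,cv2.LINE_AA,4);return k
for n,lo,hi,s,v,xy in(("red",170,9,120,50,(.6545,.1175)),("yellow",20,32,130,50,(.602,.2215)),("blue",100,130,70,30,(.551,.3255))):
    m=cv2.inRange(H,(lo,s,v),(hi,255,255)) if lo<hi else cv2.inRange(H,(lo,s,v),(180,255,255))|cv2.inRange(H,(0,s,v),(hi,255,255))
    def P(p,yaw):
        Q=np.array([[r*np.cos(t+yaw),r*np.sin(t+yaw),z] for z in(.0,.11) for t in a]);return Q@cv2.Rodrigues(np.array([p[2],p[3],0.]))[0].T+[p[0],p[1],p[4]]
    D=np.array([[.045*np.cos(t),.045*np.sin(t),z] for z in(.006,.018) for t in np.linspace(0,6.3,40)])+[*xy,0]
    use=(cv2.dilate(hm(P([*xy,0,0,.018],0)),np.ones((25,25)))>0)&(cv2.dilate(hm(D),np.ones((7,7)))==0)
    if n=="yellow":use[:,:]&=True
    out=[]
    for yaw in np.radians([0,11,22,34]):
        f=lambda p:cv2.absdiff(hm(P([p[0],p[1],p[2],p[3],.018],yaw)),m)[use].sum()/255
        p0=np.array([*xy,0,0]);rr=minimize(f,p0,method="Nelder-Mead",options=dict(initial_simplex=[p0]+[p0+d for d in np.diag([.006,.006,.1,.1])],xatol=1e-4));out.append((round(rr.fun),rr.x.round(3).tolist()))
    print(n,min(out))
    # mask row profile: left/right columns above the disc
    q=proj(c,[[*xy,z] for z in(.05,.09,.12)]).round(1)
    for u,v in q:
        x=np.flatnonzero(m[int(v),int(u)-25:int(u)+26]);print(" row",int(v),"axis u",u,"cols",x.min()+int(u)-25,x.max()+int(u)-25)
    top=np.flatnonzero((m>0)[:,int(q[2][0])-1:int(q[2][0])+2].any(1)&use[:,int(q[2][0])]);print(" top row",top.min(),"pred",proj(c,P([*xy,0,0,.018],0))[:,1].min().round(1))
E
```

```text
red (53, [0.656, 0.12, -0.009, 0.004])
 row 302 axis u 342.2 cols 330 356
 row 289 axis u 342.5 cols 330 358
 row 279 axis u 342.8 cols 329 359
 top row 267 pred 265.7
yellow (183, [0.606, 0.223, 0.067, -0.155])
 row 299 axis u 395.0 cols 380 406
 row 286 axis u 396.8 cols 387 409
 row 276 axis u 398.2 cols 384 412
 top row 261 pred 262.7
blue (239, [0.549, 0.33, 0.004, -0.039])
 row 296 axis u 446.8 cols 431 461
 row 283 axis u 449.9 cols 443 464
 row 273 axis u 452.3 cols 443 470
 top row 259 pred 260.2
```

I'll move the arm out of view and its shadow off the stands, then measure again.

Request:
step_arm --steps '[0.88,41,17.5,0,0,0.88,41,17.5,0,0,0.88,41,17.5,0,0,0.88,41,17.5,0,0,0.88,41,17.5,0,0,0.88,41,17.5,0,0,0.88,41,17.5,0,0,0.88,41,17.5,0,0,0.88,41,17.5,0,0,0.88,41,17.5,0,0,0.88,0,0,0,0]'

```text
time_s: 35.4
tool_pos: [0.1972, 0.6062, 0.4171]
tool_rot: [-179.8, -0.2, 164.8]
force: [-0.4, 0.9, -0.5]
grip_width: 0.0764
grasp_force: 0.0
```

```bash
python3 - <<'E'
from h import *
a=np.radians(22.5+45*np.arange(8));r=.0335
C=[env.read_camera(n) for n in("top","scene")];HS=[cv2.cvtColor(c["image"],cv2.COLOR_RGB2HSV) for c in C]
def hm(c,P):
    k=np.zeros((480,640),np.uint8);cv2.fillConvexPoly(k,np.int32(np.round(cv2.convexHull(np.float32(proj(c,P)))*16)),255,cv2.LINE_AA,4);return k
for n,lo,hi,s,v,xy in(("red",170,9,120,40,(.6545,.1175)),("yellow",20,32,130,40,(.602,.2215)),("blue",100,130,70,25,(.551,.3255))):
    D=np.array([[.045*np.cos(t),.045*np.sin(t),z] for z in(.006,.018) for t in np.linspace(0,6.3,40)])
    def P(p,yaw):
        Q=np.array([[r*np.cos(t+yaw),r*np.sin(t+yaw),z] for z in(.0,.11) for t in a]);return Q@cv2.Rodrigues(np.array([p[2],p[3],0.]))[0].T+[p[0],p[1],.018]
    res=[]
    ms=[cv2.inRange(H,(lo,s,v),(hi,255,255)) if lo<hi else cv2.inRange(H,(lo,s,v),(180,255,255))|cv2.inRange(H,(0,s,v),(hi,255,255)) for H in HS]
    us=[cv2.dilate(hm(c,np.r_[P([*xy,0,0],0),D+[*xy,0]]),np.ones((15,15)))>0 for c in C]
    for yaw in np.radians([0,11,22,34]):
        # silhouette = union of beaker and disc (disc centre free)
        f=lambda p:sum(cv2.absdiff(hm(c,P(p,yaw))|hm(c,D+[p[4],p[5],0]),m)[u].sum()/255 for c,m,u in zip(C,ms,us))
        p0=np.array([*xy,0,0,*xy])
        rr=minimize(f,p0,method="Nelder-Mead",options=dict(initial_simplex=[p0]+[p0+d for d in np.diag([.006,.006,.1,.1,.006,.006])],xatol=1e-4,maxiter=600));res.append((round(rr.fun),round(f(p0)),rr.x.round(3).tolist()))
    print(n,min(res))
E
```

```text
red (304, 348, [0.655, 0.121, 0.007, -0.001, 0.651, 0.118])
yellow (816, 1011, [0.605, 0.227, 0.097, -0.211, 0.597, 0.223])
blue (1359, 1486, [0.552, 0.329, 0.014, -0.098, 0.546, 0.329])
```

```bash
python3 - <<'E'
from h import *
c=env.read_camera("scene");I=c["image"].astype(int);O=cv2.imread("pics/scene0.png")[:,:,::-1].astype(int)
d=np.abs(I-O).max(2)
for n,xy in(("yellow",(.602,.2215)),("blue",(.551,.3255)),("red",(.656,.12))):
    for z in(.03,.05,.07,.09,.11,.125):
        u,v=proj(c,[[*xy,z]])[0];row=I[int(round(v))];x0=int(u)-24
        # grip edges: gradient peaks along the row
        g=np.abs(np.diff(row[x0:x0+49],axis=0)).max(1);pk=[(x0+i,int(g[i])) for i in range(1,47) if g[i]>22 and g[i]>=g[i-1] and g[i]>=g[i+1]]
        w=proj(c,[[xy[0]+.0325*k*.61,xy[1]+.0325*k*.79,z] for k in(0,)])[0]
        Z=(c["R"]@np.array([*xy,z])+c["t"])[2];hw=472.7*.0323/Z
        print(n,z,"row",int(round(v)),"pred",round(u-hw,1),round(u+hw,1),pk)
E
```

```text
yellow 0.03 row 305 pred 379.5 408.7 [(375, 50), (407, 34), (412, 36)]
yellow 0.05 row 299 pred 380.2 409.8 [(378, 42), (408, 52)]
yellow 0.07 row 293 pred 380.9 410.8 [(379, 32)]
yellow 0.09 row 286 pred 381.6 411.9 [(380, 32), (411, 26)]
yellow 0.11 row 280 pred 382.3 413.0 [(381, 31), (412, 24)]
yellow 0.125 row 275 pred 382.9 413.9 [(381, 33), (384, 43), (412, 43)]
blue 0.03 row 302 pred 430.7 459.8 [(426, 46), (463, 46)]
blue 0.05 row 296 pred 432.0 461.5 [(429, 35), (433, 31), (463, 51), (466, 26)]
blue 0.07 row 290 pred 433.4 463.2 [(434, 46), (465, 45)]
blue 0.09 row 284 pred 434.8 465.0 [(435, 42)]
blue 0.11 row 277 pred 436.2 466.8 [(437, 51), (467, 34)]
blue 0.125 row 272 pred 437.3 468.2 [(432, 29), (433, 29), (438, 52), (441, 37), (471, 45)]
red 0.03 row 309 pred 328.1 357.5 [(324, 48), (357, 33), (361, 47)]
red 0.05 row 303 pred 328.1 357.8 [(328, 45), (357, 48)]
red 0.07 row 297 pred 328.1 358.2 [(328, 28), (358, 27)]
red 0.09 row 290 pred 328.1 358.6 [(328, 34), (358, 36)]
red 0.11 row 284 pred 328.1 359.0 [(328, 35), (331, 31), (359, 29)]
red 0.125 row 279 pred 328.1 359.4 [(359, 28)]
```

```bash
python3 - <<'E'
from h import *
c=env.read_camera("scene");I=c["image"].astype(int)
for n,xy in(("yellow",(.602,.2215)),("blue",(.551,.3255)),("red",(.656,.12))):
    cam=-c["R"].T@c["t"];q=cam[:2]-xy;q/=np.linalg.norm(q)
    pts=[[xy[0]+q[0]*k,xy[1]+q[1]*k,z] for k,z in((-.032,.128),(.032,.128),(.032,.018),(.045,.018))]
    p=proj(c,pts);uc=int(round(p[0,0]))
    for du in(-4,0,4):
        col=I[int(p[0,1])-10:int(p[3,1])+8,uc+du];g=np.abs(np.diff(col,axis=0)).max(1);y0=int(p[0,1])-10
        print(n,du,"pred",p[:,1].round(1),[(y0+i,int(g[i])) for i in range(1,len(g)-1) if g[i]>14 and g[i]>=g[i-1] and g[i]>=g[i+1]])
E
```

```text
yellow -4 pred [263.4 284.7 319.5 324. ] [(259, 24), (281, 34), (317, 34), (323, 32), (326, 48), (329, 39)]
yellow 0 pred [263.4 284.7 319.5 324. ] [(260, 35), (282, 39), (316, 32), (323, 34), (325, 49), (329, 42)]
yellow 4 pred [263.4 284.7 319.5 324. ] [(261, 41), (281, 36), (313, 21), (322, 35), (324, 49), (329, 41)]
blue -4 pred [261.3 281.4 316.1 320.5] [(258, 37), (278, 35), (315, 23), (321, 30), (323, 49)]
blue 0 pred [261.3 281.4 316.1 320.5] [(258, 44), (279, 33), (312, 28), (320, 35), (322, 53)]
blue 4 pred [261.3 281.4 316.1 320.5] [(259, 38), (279, 46), (318, 29), (320, 45), (325, 39)]
red -4 pred [267.  289.1 323.8 328.5] [(266, 21), (288, 39), (328, 15), (330, 32)]
red 0 pred [267.  289.1 323.8 328.5] [(267, 22), (288, 34), (324, 27), (328, 30), (330, 24)]
red 4 pred [267.  289.1 323.8 328.5] [(267, 26), (289, 36), (322, 29), (329, 40), (332, 28)]
```

```bash
python3 - <<'E'
from h import *
c=env.read_camera("top");I=c["image"].astype(int)
for n,xy in(("yellow",(.602,.2215)),("blue",(.551,.3255)),("red",(.656,.12))):
    p=proj(c,[[xy[0]+k,xy[1],z] for k,z in((.045,.018),(.032,.128),(-.032,.128),(-.032,.018),(-.045,.018))]);uc=int(round(p[1,0]))
    q=proj(c,[[xy[0],xy[1]+k,z] for k,z in((.045,.018),(.032,.128),(-.032,.128),(-.045,.018))]);vc=int(round(q[1,1]))
    for du in(-2,2):
        y0=int(p[:,1].min())-6;col=I[y0:int(p[:,1].max())+8,uc+du];g=np.abs(np.diff(col,axis=0)).max(1)
        print(n,"col",uc+du,"pred",p[:,1].round(1),[(y0+i,int(g[i])) for i in range(1,len(g)-1) if g[i]>14 and g[i]>=g[i-1] and g[i]>=g[i+1]])
    x0=int(q[:,0].min())-6;row=I[vc,x0:int(q[:,0].max())+8];g=np.abs(np.diff(row,axis=0)).max(1)
    print(n,"row",vc,"pred",q[:,0].round(1),[(x0+i,int(g[i])) for i in range(1,len(g)-1) if g[i]>14 and g[i]>=g[i-1] and g[i]>=g[i+1]])
E
```

```text
yellow col 242 pred [193.1 191.4 213.7 218.1 222.4] [(191, 66), (194, 113), (215, 96), (217, 58), (221, 77)]
yellow col 246 pred [193.1 191.4 213.7 218.1 222.4] [(189, 47), (191, 66), (194, 99), (215, 63), (219, 60), (222, 99), (226, 80)]
yellow row 202 pred [233.5 232.1 254.5 263.1] [(234, 117), (256, 96), (261, 46), (265, 64)]
blue col 205 pred [209.1 208.6 230.9 234.3 238.6] [(208, 64), (211, 82), (233, 45), (235, 65)]
blue col 209 pred [209.1 208.6 230.9 234.3 238.6] [(206, 62), (208, 66), (210, 92), (233, 87), (235, 50), (237, 72)]
blue row 220 pred [198.8 195.1 217.6 228.5] [(190, 66), (195, 77), (217, 69), (221, 28), (227, 90)]
red col 277 pred [176.1 173.4 195.5 201.1 205.3] [(174, 32), (195, 84), (198, 59), (204, 76)]
red col 281 pred [176.1 173.4 195.5 201.1 205.3] [(173, 42), (195, 72), (200, 71), (205, 77), (210, 69)]
red row 184 pred [267.2 268.  290.3 296.7] [(262, 34), (268, 154), (290, 78), (296, 64), (300, 90)]
```

```bash
python3 -c "
from cell import env
print(env.sign_off())"
```

```text
the job is handed in; nothing more can be done
None
```

The job is handed in at about 36 s of the 72 s. By camera measurement both beakers stand upside down on their own stands, a few mm off the peg axis. The board leans about 24° in the rest, and nothing was seen to move that should have stayed. `env.sign_off()` gave no verdict.

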